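# Hold a two-part slip-casting mould closed for banding

## Task

Close the two-part plaster mould: pick up the tall loose mould half, stand it on the bed of the closing jig facing the half that is held there, and push it home so that its two sockets go over the two knobs and the faces meet. Keep pushing gently against the jig's spring, without ever running the spring to its end, until the pointer on the side of the jig stands between its two small pins, and finish holding it there, still gripped and pressed with that steady push, so that a colleague can put the band round. Leave the small spare half, the cup, the bowl and the wooden rib where they are.

Things in the scene. Friction and masses are not known exactly. Their poses are not given: they have to be found in the camera images.
- front_half: The tall loose plaster mould half, an upright white block 36 mm thick (own x), 56 wide (y), 84 high (z), 0.15 to 0.3 kg. Origin: centre of its underside. Own +x points out of the mating face, at first turned away from the robot within about 35 degrees; half-octagonal cup cavity (34 mm wide, 17 deep) in it from 40 mm up, open at the top. Other faces plain. Grip the upper part across the 56 mm.
- front_face (a point): Point on front_half: middle of the lower edge of its mating face, 18 mm along own +x from its origin; same axes. In this face, 20 mm above the underside and 15 mm to either side of the middle, are two round sockets, 18 mm across and 9 mm deep.
- jig: The closing jig, fixed: plywood bed 110 mm wide (own y), top 15 mm above the table, from x = -100 to +115 mm, bare in front of the held half; wooden post 62 mm tall above the bed at its far end (x = 89 to 115). Origin: on the table, on the bed's middle line. Own +x: pressing direction, from the open end to the post. On the +y edge stand two thin pins, 26 mm tall, for the pointer.
- back_face (a point): Middle of the lower edge of the held half's mating face (same size of block), at the bed's top, jig x = +10 mm at rest; axes as the jig's; moves with the half. Two knobs (13 mm across, tapering to 7, 6 long) stand out of this face 20 mm above the bed, 15 mm to either side of the middle. Closed: front_face coincides with back_face and the x axes agree.
- back_half (a joint): Travel of the held half along the jig's +x, m: 0 at rest, spring ends at 0.027. Spring 0.9 N per mm, no preload: it pushes the half back when let go. A thin pointer on the half's +y side, 10 mm above the bed, moves with it and stands between the two pins from 0.008 to 0.018 (7 to 16 N); middle 0.013, about 12 N.
- small_half: Bystander: a smaller spare plaster mould half, 30 x 50 mm and 58 mm high, with one socket and a smaller cavity; origin at the centre of its underside. Stands near the tall one; the two may be in each other's places. Not to be moved.
- cup: Bystander: white stoneware cup, 78 mm across, 67 mm high, origin at the centre of its underside.
- bowl: Bystander: small pale bowl, 102 mm across, 47 mm high, origin at the centre of its underside.
- wood_rib: Bystander: flat wooden potter's rib, 64 x 100 x 8 mm, origin at the centre of its underside.
Not all that is in view belongs to the job. Leave any black or red look-alike of the front_half alone.

How it is judged:
By the outcome, as a careful person would: the job done as asked, in the order asked, and still so for the second after the job is handed in, while the arm keeps its last pose, push and grip.
It also fails if it takes over 48 s, if anything falls off the work surface, if the arm or the gripper's body presses on something with over 40 N, if the wrist force passes 120 N, or if a joint passes its speed limit or range.

## Robot

A 6-joint arm with a two-finger parallel gripper is mounted at the origin on a cart in front of the work surface, level with it; the furniture and walls round the work are solid. World frame = base frame: x ahead of the robot, y to its left, z up, the work surface at z = 0. Lengths are in m, angles in rad, forces in N, time in s.
With the tool pointing down it reaches from about 0.225 to 0.725 m from the base axis. Payload 3.1 kg.
Tool frame: the origin (TCP) lies at the very end of the fingers, on their centre line; the grasp point (between the pads) lies 19 mm behind it; z points along the fingers, y is the line along which they close (so a half turn about z gives the same grasp; the last joint's range is limited). The gripper opens to 85 mm and grips with 20 to 120 N. Pads are 22 mm wide; open, the fingers measure 114 mm over their backs; the gripper's body (76 mm by 85 mm) begins 54 mm behind the grasp point. The pads swing forward as they close: fully open they stand 13 mm farther back than shut.
Start: joints at [1.019, 0.048, 0.099, 1.622, 0, 1.443], TCP at [0.216, 0.479, 0.231] pointing down, gripper open.
Joint ranges: [-2.91, 2.91], [-0.99, 1.94], [-1.21, 1.42], [-2.12, 2.29], [-1.49, 1.47], [-3.14, 3.14]. Speed limits (rad/s): [2.79, 2.79, 3.14, 3.14, 3.14, 3.14].

## Interface

Orientations are given as a unit quaternion [x, y, z, w].
In Python, from cell import bot gives the robot as it stands.
- The arm moves only by the tool carry_out, never from a script. Its argument "increments" is a list of rows, each a list of 7 numbers: the shift along the tool's x, y, z in cm, then the turn, a rotation vector about the tool's x, y, z in rad, then the closure, from 0 (fully open) to 1 (shut). In form: [[dx, dy, dz, rx, ry, rz, hand], ...]. A call has 1 to 10 rows; each row is the pose to reach, as a shift and turn from the pose commanded when the call began, along the tool's axes at that moment; what a row does not reach only later rows make up. A row lasts 1/10 s, in which the tool goes at most 50 mm and 8.59 degrees, less where a joint would pass 70% of its speed; a pose out of reach is approached as far as the arm can. A call with a gripper value outside its range is refused whole. The fingers move at their own pace and stop on an object; "grip_force" is the grip in N (left out, the last holds). Time passes only in rows, so rows that repeat a pose let the fingers close. It gives the time, the measured TCP pose, the force, the opening and the grip force at its end, in the units of the state.
- bot.get_state(): the state, without advancing time (a new reading comes with each control period).
- bot.snapshot(name): name is "scene" or "top"; returns the picture (480x640x3 uint8, red, green, blue); there is no depth.
- bot.get_calibration(name): a dict with "fx", "fy", "cx", "cy" (pixels), "dist_coeffs" ([k1, k2, p1, p2, k3] as OpenCV has them; the pictures are not rectified), "rvec" (rotation vector, rad) and "tvec" (3), from world to camera coordinates, as OpenCV has them. Camera axes: x right, y down, z forward; pixel columns grow to the right and rows downward; lengths in m; the calibration is good to about 2 mm. A picture is of the moment at which its call begins. get_calibration takes no time and is no camera call.
- bot.close_job(): hands the job in; it is judged then, once.
The state is a dict: "time_s": time; "joints": joint angles; "joint_velocities": joint speeds; "joint_torque": joint torques, N m; "ee_pos": TCP position; "tcp_rot": TCP orientation; "contact_force": force on the tool from outside, world axes, zero at the start; "torque": the same for the moment, N m; "opening": finger opening in m; "grasp_force": force on a finger pad.
Only numpy, scipy, OpenCV 4.12 (cv2) and the standard library are available. Lean on these libraries where they do the work, as an engineer would, in place of code of your own. Each camera call takes 0.05 s, during which the arm holds its last target. There are 200 camera calls.

## Working session

There is one attempt and no reset: what is moved stays moved. The work goes in short steps, Python scripts to look and compute and a tool call to move; the robot and the scene stay as the last step left them, time stands still between calls to the robot, and variables do not carry over. Pictures are saved under pics/ and viewed, at most 10 in all, crops included, and the job is handed in when it is done.

Besides the shell and the picture viewer there is one more tool, called after "Emit:" by a JSON object that holds its "name" and its "arguments", one argument or row to a line. carry_out: Moves the arm, as the interface text tells. Its arguments: {"type":"object","properties":{"increments":{"type":"array","items":{"type":"array","items":{"type":"number"}}},"grip_force":{"type":"number"}},"required":["increments"]}

```bash
mkdir -p pics; ls; python3 - <<'E'
from cell import bot
import cv2
for n in("scene","top"):
    cv2.imwrite(f"pics/{n}0.png",bot.snapshot(n)[:,:,::-1]); print(bot.get_calibration(n))
print(bot.get_state())
E
```

```text
pics
{'fx': 540.5525144885498, 'fy': 540.5525144885498, 'cx': 314.39916383622045, 'cy': 240.4499287818526, 'dist_coeffs': array([0.0213376, 0.       , 0.       , 0.       , 0.       ]), 'rvec': array([ 1.88118171, -0.685619  ,  0.46672198]), 'tvec': array([-0.44424932,  0.17326966,  0.69945882])}
{'fx': 551.594546060852, 'fy': 551.594546060852, 'cx': 307.9745671160735, 'cy': 231.36533284006435, 'dist_coeffs': array([-0.11183295,  0.        ,  0.        ,  0.        ,  0.        ]), 'rvec': array([ 2.17373195, -2.14972616,  0.10224184]), 'tvec': array([-0.04627275,  0.56217432,  1.04556782])}
{'time_s': 0.1, 'joints': array([ 1.01920622e+00,  4.86622237e-02,  9.77083391e-02,  1.62200899e+00,
       -3.73096196e-06,  1.44301366e+00]), 'joint_velocities': array([-0.00163273, -0.00249551,  0.00296831, -0.00099552,  0.00109732,
       -0.00059274]), 'joint_torque': array([ 2.17277135e-03, -3.39851582e+01,  3.20935750e+01,  1.57825282e-02,
       -1.52066386e-04, -1.38689849e-06]), 'ee_pos': array([0.21559986, 0.47805993, 0.2302186 ]), 'tcp_rot': array([ 2.10321291e-01,  9.77631721e-01, -1.02199776e-03, -3.59179184e-04]), 'contact_force': array([-0.46278385, -0.77246147, -0.16007499]), 'torque': array([-0.03850052, -0.00855611,  0.02027473]), 'grasp_force': 0.0, 'opening': 0.08521696655837391}
```

View pics/scene0.png

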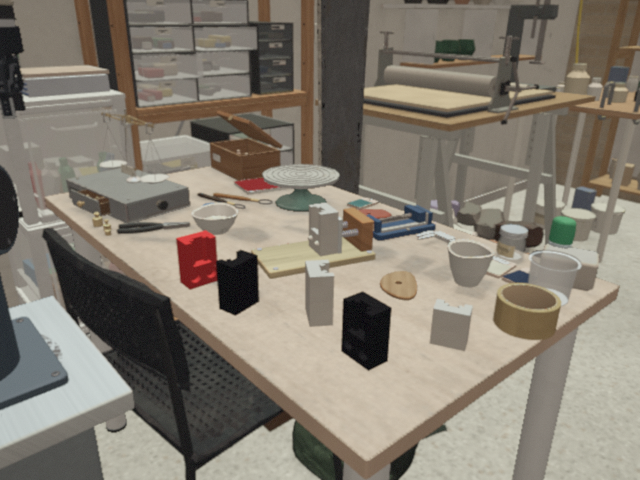

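View pics/top0.png

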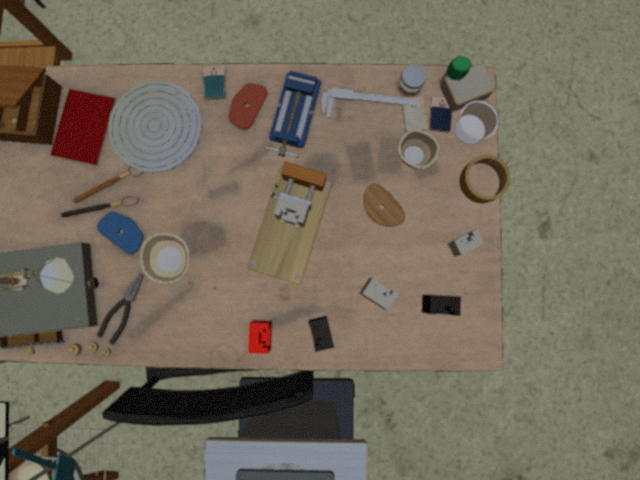

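The scene view shows the white tall half at about (319,292), the small spare at (451,324), and the jig with the held half at (324,230). In the top view the tall half is at (380,293), the spare at (466,243) and the jig at (290,230).

```bash
cat > h.py <<'E'
import numpy as np,cv2
from cell import bot
def cal(n):
    c=bot.get_calibration(n);K=np.array([[c['fx'],0,c['cx']],[0,c['fy'],c['cy']],[0,0,1]]);R=cv2.Rodrigues(c['rvec'])[0]
    return K,c['dist_coeffs'],R,c['tvec'],c['rvec']
def ray(n,px,z):
    K,d,R,t,_=cal(n);p=cv2.undistortPoints(np.array(px,float).reshape(-1,1,2),K,d)[:,0]
    D=np.c_[p,np.ones(len(p))]@R;C=-R.T@t
    return C+D*((z-C[2])/D[:,2])[:,None]
def proj(n,P):
    K,d,R,t,r=cal(n);return cv2.projectPoints(np.array(P,float),r,t,K,d)[0][:,0]
E
python3 - <<'E'
from h import *
im=cv2.imread('pics/top0.png')
a=cv2.resize(im[265:325,350:410],None,fx=6.6,fy=6.6,interpolation=cv2.INTER_CUBIC)
b=cv2.resize(im[155:290,240:340],None,fx=4,fy=4,interpolation=cv2.INTER_CUBIC)
o=np.zeros((540,800,3),np.uint8);o[:396,:396]=a;o[:540,398:798]=b
cv2.imwrite('pics/c1.png',o)
im=cv2.imread('pics/scene0.png')
o=cv2.resize(im[190:340,240:390],None,fx=4,fy=4,interpolation=cv2.INTER_CUBIC)
cv2.imwrite('pics/c2.png',o)
print(ray('top',[(380,293),(466,243),(290,230)],.08), ray('top',[(290,230)],.015))
E
```

```text
[[ 0.444735   -0.1743922   0.08      ]
 [ 0.53858939 -0.33554563  0.08      ]
 [ 0.55949835 -0.00719277  0.08      ]] [[ 0.56653315 -0.00428813  0.015     ]]
```

View pics/c1.png

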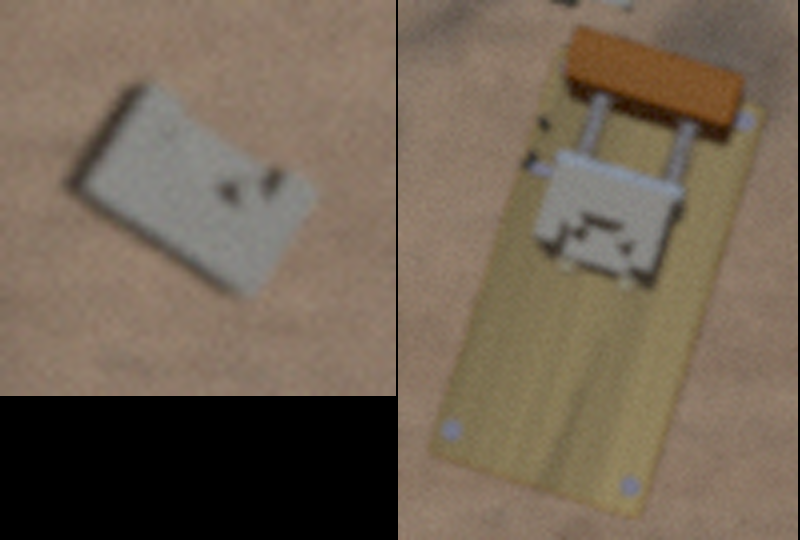

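View pics/c2.png

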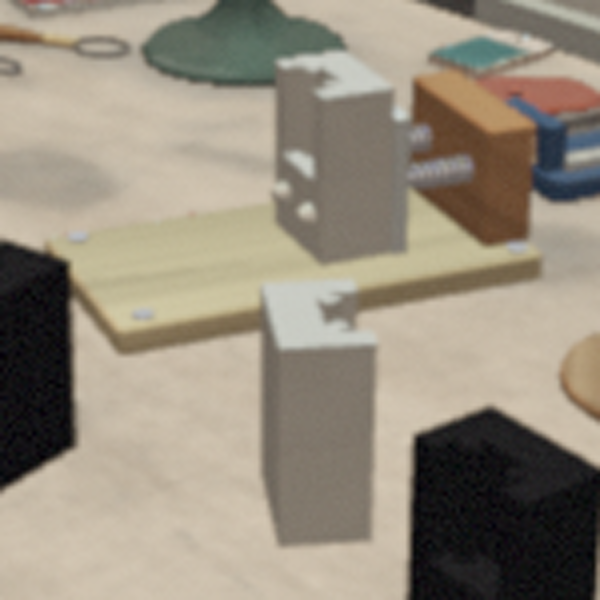

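The top crop shows the tall half's top face with its mating face toward upper right, and four clear bed corners of the jig. In the scene crop the tall block stands in front of the jig, its top corners at crop (262,285), (355,285), (375,345), (280,348).

```bash
python3 - <<'E'
from h import *
def c(p,f,ox,oy): return (np.array(p,float)+.5)/f-.5+[ox,oy]
deg=lambda v:np.degrees(np.arctan2(v[1],v[0]))
A=c([(148,85),(318,192),(245,297),(85,185)],6.6,350,265)  # front-left, front-right, back-right, back-left
P=ray('top',A,.084);S=ray('scene',c([(262,285),(355,285),(375,345),(280,348)],4,240,190),.084)
for nm,Q in(('top',P),('scene',S)):
    print(nm,Q.round(4).tolist(),'ctr',Q.mean(0).round(4),'edges',np.linalg.norm(np.roll(Q,-1,0)-Q,axis=1).round(4),[round(deg(np.roll(Q,-1,0)[i]-Q[i]),1) for i in range(4)])
B=ray('top',c(np.array([(430,455),(640,517),(765,105),(562,45)])-[398,0],4,240,155),.015)
print('bed',B.round(4).tolist(),np.linalg.norm(np.roll(B,-1,0)-B,axis=1).round(4),[round(deg(np.roll(B,-1,0)[i]-B[i]),1) for i in range(4)])
print('bedscene',ray('scene',c([(45,243),(122,350),(540,262)],4,240,190),.015).round(4).tolist())
H=ray('top',c(np.array([(538,237),(655,272)])-[398,0],4,240,155),.099);print('held front top',H.round(4).tolist())
# minAreaRect on mask of white top
im=bot.snapshot('top');h=cv2.cvtColor(im,cv2.COLOR_RGB2HSV)
m=((h[...,1]<45)&(h[...,2]>110)).astype(np.uint8);w=np.zeros_like(m);w[270:318,355:405]=m[270:318,355:405]
k=max(cv2.findContours(w,0,2)[0],key=cv2.contourArea);q=ray('top',k[:,0],.084)[:,:2]
print(len(k),cv2.minAreaRect((q*1000).astype(np.float32)))
E
```

```text
top [[0.4731, -0.1592, 0.084], [0.4438, -0.2066, 0.084], [0.4146, -0.1862, 0.084], [0.4452, -0.1417, 0.084]] ctr [ 0.4442 -0.1734  0.084 ] edges [0.0557 0.0355 0.054  0.0329] [np.float64(-121.7), np.float64(145.1), np.float64(55.5), np.float64(-32.1)]
scene [[0.4403, -0.145, 0.084], [0.4679, -0.1676, 0.084], [0.4395, -0.2103, 0.084], [0.4113, -0.1903, 0.084]] ctr [ 0.4398 -0.1783  0.084 ] edges [0.0357 0.0513 0.0345 0.0538] [np.float64(-39.2), np.float64(-123.7), np.float64(144.7), np.float64(57.4)]
bed [[0.4897, 0.078, 0.015], [0.4606, -0.0257, 0.015], [0.666, -0.0854, 0.015], [0.6957, 0.0165, 0.015]] [0.1077 0.2139 0.1062 0.215 ] [np.float64(-105.7), np.float64(-16.2), np.float64(73.8), np.float64(163.4)]
bedscene [[0.4836, 0.07, 0.015], [0.4455, -0.0444, 0.015], [0.6514, -0.095, 0.015]]
held front top [[0.5868, 0.0206, 0.099], [0.5713, -0.0332, 0.099]]
55 ((444.01763916015625, -174.64999389648438), (56.25714111328125, 36.66233825683594), 57.43754196166992)
```

```bash
cat >> h.py <<'E'
from scipy.spatial.transform import Rotation as Rn
def goal(x,y,z,ydeg):
    s=bot.get_state();R=Rn.from_quat(s['tcp_rot']);a=np.radians(ydeg)
    Y=np.array([np.cos(a),np.sin(a),0]);Z=np.array([0,0,-1.]);G=Rn.from_matrix(np.c_[np.cross(Y,Z),Y,Z])
    d=R.inv().apply(np.array([x,y,z])-s['ee_pos'])*100
    print('t',round(s['time_s'],2),'pos',s['ee_pos'].round(4),'F',s['contact_force'].round(1),'open',round(s['opening'],4),'grip',round(s['grasp_force'],1),'q',s['joints'].round(2))
    print('inc',d.round(2),(R.inv()*G).as_rotvec().round(4))
E
python3 -c "
from h import *
goal(.444,-.174,.23,57.4)"
```

```text
t 0.15 pos [0.2156 0.4781 0.2304] F [ 0.3  0.6 -0.4] open 0.085 grip 0.0 q [ 1.02  0.05  0.1   1.62 -0.    1.44]
inc [-47.63 -50.06   0.12] [-1.800e-03 -1.000e-04  1.452e-01]
```

Emit:
{"name": "carry_out", "arguments": {
  "increments": [
    [-47.6,-50.1,0.1,0,0,0.145,0],
    [-47.6,-50.1,0.1,0,0,0.145,0],
    [-47.6,-50.1,0.1,0,0,0.145,0],
    [-47.6,-50.1,0.1,0,0,0.145,0],
    [-47.6,-50.1,0.1,0,0,0.145,0],
    [-47.6,-50.1,0.1,0,0,0.145,0],
    [-47.6,-50.1,0.1,0,0,0.145,0],
    [-47.6,-50.1,0.1,0,0,0.145,0],
    [-47.6,-50.1,0.1,0,0,0.145,0],
    [-47.6,-50.1,0.1,0,0,0.145,0]
  ]
}}

```text
time_s: 1.15
ee_pos: [0.3809, 0.0045, 0.2305]
tcp_rot: [0.281, 0.96, 0.0, 0.0]
contact_force: [0.5, 1.1, 0.0]
opening: 0.0853
grasp_force: 0.0
```

```bash
python3 -c "
from h import *
goal(.444,-.174,.23,57.4)"
```

```text
t 1.15 pos [0.3809 0.0045 0.2305] F [0.5 1.1 0. ] open 0.0853 grip 0.0 q [-0.17 -0.33 -0.24  1.66  0.    0.4 ]
inc [-14.94 -11.63   0.05] [ 0.0006  0.0005 -0.0001]
```

Emit:
{"name": "carry_out", "arguments": {
  "increments": [
    [-14.9,-11.6,0,0,0,0,0],
    [-14.9,-11.6,0,0,0,0,0],
    [-14.9,-11.6,0,0,0,0,0],
    [-14.9,-11.6,0,0,0,0,0],
    [-14.9,-11.6,0,0,0,0,0],
    [-14.9,-11.6,0,0,0,0,0],
    [-14.9,-11.6,0,0,0,0,0]
  ]
}}

```text
time_s: 1.85
ee_pos: [0.4434, -0.1705, 0.2305]
tcp_rot: [0.28, 0.96, 0.0, -0.0]
contact_force: [0.3, 0.5, -0.3]
opening: 0.0855
grasp_force: 0.0
```

```bash
python3 - <<'E'
from h import *
im=bot.snapshot('top')[:,:,::-1];im2=bot.snapshot('scene')[:,:,::-1]
o=np.zeros((400,800,3),np.uint8);o[:,:400]=cv2.resize(im[250:350,320:420],(400,400));o[:,400:]=cv2.resize(im2[200:360,240:400],(400,400))
cv2.imwrite('pics/c3.png',o)
goal(.444,-.174,.23,57.4);goal(.444,-.174,.041,57.4)
E
```

```text
t 1.95 pos [ 0.4436 -0.1702  0.2309] F [-0.2  0.1  0.5] open 0.0851 grip 0.0 q [-0.51 -0.08 -0.03  1.62  0.    0.06]
inc [-0.24 -0.3   0.09] [0.0002 0.0001 0.002 ]
t 1.95 pos [ 0.4436 -0.1702  0.2309] F [-0.2  0.1  0.5] open 0.0851 grip 0.0 q [-0.51 -0.08 -0.03  1.62  0.    0.06]
inc [-0.23 -0.3  18.99] [0.0002 0.0001 0.002 ]
```

View pics/c3.png

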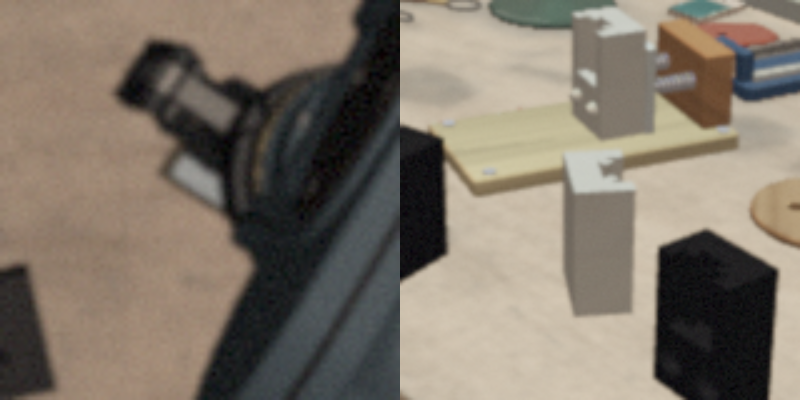

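The arm is above the block: the top crop shows the gripper over its back edge (195,180), and the scene crop shows the block untouched at (600,235). I'll descend now.

Emit:
{"name": "carry_out", "arguments": {
  "increments": [
    [-0.2,-0.3,4,0,0,0.002,0],
    [-0.2,-0.3,7,0,0,0.002,0],
    [-0.2,-0.3,10,0,0,0.002,0],
    [-0.2,-0.3,12,0,0,0.002,0],
    [-0.2,-0.3,14,0,0,0.002,0],
    [-0.2,-0.3,16,0,0,0.002,0],
    [-0.2,-0.3,17.5,0,0,0.002,0],
    [-0.2,-0.3,18.5,0,0,0.002,0],
    [-0.2,-0.3,19,0,0,0.002,0],
    [-0.2,-0.3,19,0,0,0.002,0]
  ]
}}

```text
time_s: 2.95
ee_pos: [0.4437, -0.1745, 0.0404]
tcp_rot: [0.281, 0.96, 0.0, -0.0]
contact_force: [0.2, 1.3, 0.0]
opening: 0.0854
grasp_force: 0.0
```

```bash
python3 - <<'E'
from h import *
im2=bot.snapshot('scene')[:,:,::-1]
cv2.imwrite('pics/c4.png',cv2.resize(im2[150:350,220:420],(500,500)))
goal(.444,-.174,.041,57.4)
E
```

```text
t 3.0 pos [ 0.4441 -0.1749  0.0411] F [-0.8  0.2  0.4] open 0.0852 grip 0.0 q [-0.52 -0.03 -0.36  1.24  0.    0.05]
inc [0.06 0.07 0.01] [ 0.      0.0006 -0.0012]
```

View pics/c4.png

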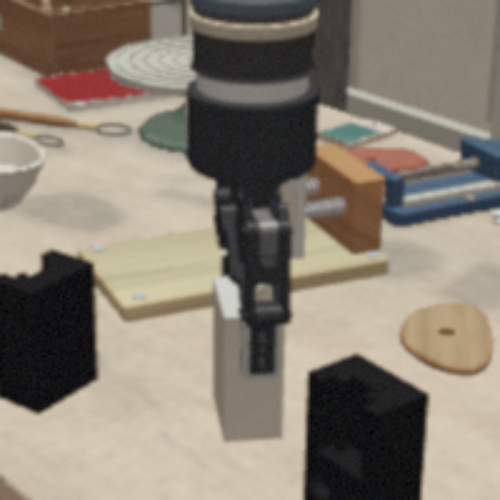

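The fingers straddle the block: the near pad is at (260,345), nearly centred on the side face (226–282), and nothing is touched. Closing now.

Emit:
{"name": "carry_out", "arguments": {
  "increments": [
    [0,0,0,0,0,0,0.5],
    [0,0,0,0,0,0,0.7],
    [0,0,0,0,0,0,1],
    [0,0,0,0,0,0,1],
    [0,0,0,0,0,0,1],
    [0,0,0,0,0,0,1],
    [0,0,0,0,0,0,1],
    [0,0,0,0,0,0,1],
    [0,0,0,0,0,0,1],
    [0,0,0,0,0,0,1]
  ],
  "grip_force": 70
}}

```text
time_s: 4.0
ee_pos: [0.4449, -0.1756, 0.0418]
tcp_rot: [0.282, 0.96, -0.0, 0.001]
contact_force: [0.9, 0.4, 4.9]
opening: 0.0553
grasp_force: 74.6
```

Emit:
{"name": "carry_out", "arguments": {
  "increments": [
    [0,0,-2,0,0,0,1],
    [0,0,-5,0,0,0,1],
    [0,0,-8,0,0,0,1],
    [0,0,-11,0,0,0,1],
    [0,0,-11,0,0,0,1],
    [0,0,-11,0,0,0,1]
  ]
}}

```text
time_s: 4.6
ee_pos: [0.4436, -0.175, 0.1498]
tcp_rot: [0.282, 0.96, 0.0, -0.0]
contact_force: [0.0, -0.4, -2.3]
opening: 0.0551
grasp_force: 74.5
```

```bash
cat >> h.py <<'E'
def jig(x,y=0.): return np.array([.5708,-.0021])+x*np.array([.9603,-.279])+y*np.array([.279,.9603])
E
python3 -c "
from h import *
goal(*jig(-.055),.15,73.8)"
```

```text
t 4.6 pos [ 0.4436 -0.175   0.1498] F [ 0.  -0.4 -2.3] open 0.0551 grip 74.5 q [-0.52 -0.08 -0.19  1.46 -0.    0.05]
inc [ 3.92 19.86 -0.02] [-1.000e-04 -8.000e-04 -2.882e-01]
```

Emit:
{"name": "carry_out", "arguments": {
  "increments": [
    [0.8,4,0,0,0,-0.06,1],
    [1.6,8,0,0,0,-0.12,1],
    [2.4,12,0,0,0,-0.18,1],
    [3,15,0,0,0,-0.24,1],
    [3.5,18,0,0,0,-0.288,1],
    [3.9,19.9,0,0,0,-0.288,1],
    [3.9,19.9,0,0,0,-0.288,1],
    [3.9,19.9,0,0,0,-0.288,1],
    [3.9,19.9,0,0,0,-0.288,1],
    [3.9,19.9,0,0,0,-0.288,1]
  ]
}}

```text
time_s: 5.6
ee_pos: [0.5179, 0.0125, 0.1499]
tcp_rot: [0.142, 0.99, -0.0, -0.001]
contact_force: [-0.1, -0.5, -1.8]
opening: 0.0549
grasp_force: 75.3
```

```bash
python3 -c "
from h import *
goal(*jig(-.055),.058,73.8)"
```

```text
t 5.6 pos [0.5179 0.0125 0.1499] F [-0.1 -0.5 -1.8] open 0.0549 grip 75.3 q [-0.11  0.03 -0.08  1.46 -0.    0.18]
inc [0.01 0.08 9.19] [-0.0006 -0.0013 -0.0016]
```

Emit:
{"name": "carry_out", "arguments": {
  "increments": [
    [0,0,2,0,0,0,1],
    [0,0.1,5,0,0,0,1],
    [0,0.1,7,0,0,0,1],
    [0,0.1,8.3,0,0,0,1],
    [0,0.1,9,0,0,0,1],
    [0,0.1,9.2,0,0,0,1],
    [0,0.1,9.2,0,0,0,1],
    [0,0.1,9.2,0,0,0,1]
  ]
}}

```text
time_s: 6.4
ee_pos: [0.5199, 0.0142, 0.0599]
tcp_rot: [0.141, 0.99, 0.0, 0.001]
contact_force: [-0.7, 0.5, -1.8]
opening: 0.0555
grasp_force: 75.3
```

```bash
python3 - <<'E'
from h import *
a=bot.snapshot('top')[:,:,::-1];b=bot.snapshot('scene')[:,:,::-1]
o=np.zeros((560,800,3),np.uint8);o[:500,:400]=cv2.resize(a[160:285,240:340],(400,500),interpolation=2);o[:,400:]=cv2.resize(b[170:310,250:350],(400,560),interpolation=2)
cv2.imwrite('pics/c5.png',o)
goal(*jig(-.055),.057,73.8)
E
```

```text
t 6.5 pos [0.5198 0.0143 0.0598] F [ 0.6  0.2 -1.6] open 0.0551 grip 75.3 q [-0.1   0.07 -0.22  1.28 -0.    0.18]
inc [ 0.15 -0.16  0.28] [ 0.0004  0.0022 -0.    ]
```

View pics/c5.png

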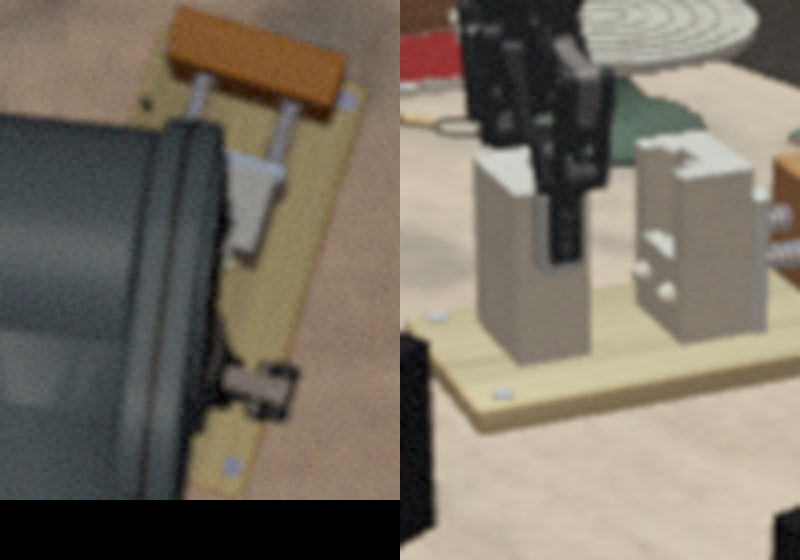

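The top crop has the arm over the block and shows the held half at (250,205). The scene crop shows the tall half upright over the bed with its near bottom corner (588,355) in line with the held half's near bottom edge (680,342)–(762,330), so the lateral alignment is good. I'll lower it onto the bed.

Emit:
{"name": "carry_out", "arguments": {
  "increments": [
    [0,0,0.05,0,0,0,1],
    [0,0,0.1,0,0,0,1],
    [0,0,0.1,0,0,0,1]
  ]
}}

```text
time_s: 6.8
ee_pos: [0.5189, 0.0144, 0.0576]
tcp_rot: [0.141, 0.99, -0.0, 0.0]
contact_force: [0.4, -0.5, -2.0]
opening: 0.0554
grasp_force: 75.3
```

Emit:
{"name": "carry_out", "arguments": {
  "increments": [
    [0,0,0.05,0,0,0,1],
    [0,0,0.1,0,0,0,1],
    [0,0,0.1,0,0,0,1]
  ]
}}

```text
time_s: 7.1
ee_pos: [0.5189, 0.0144, 0.0568]
tcp_rot: [0.141, 0.99, -0.0, 0.0]
contact_force: [-0.2, -0.1, -0.5]
opening: 0.0554
grasp_force: 75.5
```

Emit:
{"name": "carry_out", "arguments": {
  "increments": [
    [0,0,0.05,0,0,0,1],
    [0,0,0.05,0,0,0,1]
  ]
}}

```text
time_s: 7.3
ee_pos: [0.5189, 0.0144, 0.0568]
tcp_rot: [0.141, 0.99, -0.0, 0.0]
contact_force: [-2.1, -0.9, 3.7]
opening: 0.0554
grasp_force: 75.5
```

```bash
python3 -c "
from h import *
for x in(-.02,-.008,.005): goal(*jig(x),.0565,73.8)"
```

```text
t 7.3 pos [0.5189 0.0144 0.0568] F [-2.1 -0.9  3.7] open 0.0554 grip 75.5 q [-0.1   0.07 -0.23  1.27 -0.    0.18]
inc [-3.44 -0.14  0.03] [ 0.      0.0003 -0.0001]
t 7.3 pos [0.5189 0.0144 0.0568] F [-2.1 -0.9  3.7] open 0.0554 grip 75.5 q [-0.1   0.07 -0.23  1.27 -0.    0.18]
inc [-4.64 -0.14  0.03] [ 0.      0.0003 -0.0001]
t 7.3 pos [0.5189 0.0144 0.0568] F [-2.1 -0.9  3.7] open 0.0554 grip 75.5 q [-0.1   0.07 -0.23  1.27 -0.    0.18]
inc [-5.94 -0.14  0.03] [ 0.      0.0003 -0.0001]
```

Emit:
{"name": "carry_out", "arguments": {
  "increments": [
    [-0.3,0,-0.03,0,0,0,1],
    [-0.8,0,-0.03,0,0,0,1],
    [-1.3,-0.1,-0.03,0,0,0,1],
    [-1.8,-0.1,-0.03,0,0,0,1],
    [-2.3,-0.1,-0.03,0,0,0,1],
    [-2.8,-0.1,-0.03,0,0,0,1],
    [-3.2,-0.1,-0.03,0,0,0,1],
    [-3.2,-0.1,-0.03,0,0,0,1],
    [-3.2,-0.1,-0.03,0,0,0,1]
  ]
}}

```text
time_s: 8.2
ee_pos: [0.5505, 0.0041, 0.0568]
tcp_rot: [0.141, 0.99, -0.0, 0.001]
contact_force: [-0.0, 0.6, 4.7]
opening: 0.0554
grasp_force: 75.7
```

```bash
python3 - <<'E'
from h import *
b=bot.snapshot('scene')[:,:,::-1]
cv2.imwrite('pics/c6.png',cv2.resize(b[170:310,250:350],(400,560),interpolation=2))
goal(*jig(-.008),.0565,73.8)
E
```

```text
t 8.25 pos [0.5505 0.0041 0.0568] F [-0.3  0.3  3.8] open 0.055 grip 75.8 q [-0.11  0.15 -0.14  1.28 -0.    0.17]
inc [-1.32 -0.03  0.03] [-0.      0.0023 -0.0002]
```

View pics/c6.png

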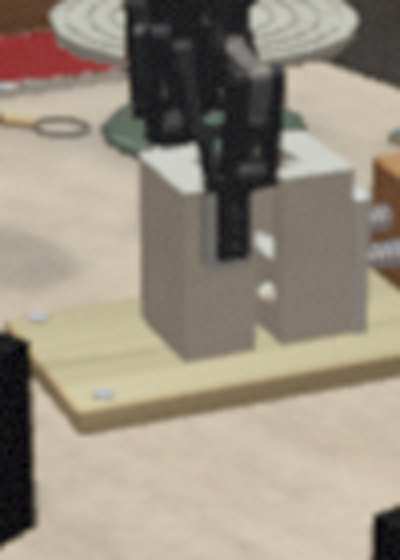

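The block stands square to the held half with a gap of about 11 mm; the knob shows at (267,292) and the bottom edges line up at (254,350) and (275,342). I'll push in steps.

Emit:
{"name": "carry_out", "arguments": {
  "increments": [
    [-0.3,0,0,0,0,0,1],
    [-0.6,0,0,0,0,0,1],
    [-0.8,0,0,0,0,0,1],
    [-0.8,0,0,0,0,0,1]
  ]
}}

```text
time_s: 8.65
ee_pos: [0.5563, 0.0025, 0.0568]
tcp_rot: [0.141, 0.99, 0.0, -0.001]
contact_force: [-4.0, 2.3, 8.3]
opening: 0.0552
grasp_force: 76.2
```

Emit:
{"name": "carry_out", "arguments": {
  "increments": [
    [-0.2,0,0,0,0,0,1],
    [-0.4,0,0,0,0,0,1],
    [-0.6,0,0,0,0,0,1],
    [-0.6,0,0,0,0,0,1]
  ]
}}

```text
time_s: 9.05
ee_pos: [0.5621, 0.0009, 0.0568]
tcp_rot: [0.141, 0.99, 0.0, -0.001]
contact_force: [-4.2, 1.8, 7.2]
opening: 0.0554
grasp_force: 76.1
```

Emit:
{"name": "carry_out", "arguments": {
  "increments": [
    [-0.2,0,0,0,0,0,1],
    [-0.4,0,0,0,0,0,1],
    [-0.4,0,0,0,0,0,1]
  ]
}}

```text
time_s: 9.35
ee_pos: [0.5649, 0.0001, 0.0568]
tcp_rot: [0.141, 0.99, 0.0, -0.002]
contact_force: [-6.2, 2.1, 9.0]
opening: 0.0552
grasp_force: 76.1
```

```bash
python3 -c "
from h import *
goal(*jig(.005),.0565,73.8);s=bot.get_state();print('jigx',(s['ee_pos'][:2]-jig(0))@[.9603,-.279],s['contact_force'][:2]@np.array([.9603,-.279]),s['torque'])"
```

```text
t 9.35 pos [5.649e-01 1.000e-04 5.680e-02] F [-6.2  2.1  9. ] open 0.0552 grip 76.1 q [-0.12  0.19 -0.1   1.29  0.    0.16]
inc [-1.13 -0.04  0.03] [ 0.0001 -0.0038  0.0001]
jigx -0.006303384004498829 -6.5316183435303286 [ 0.37642152  1.52721461 -0.05705778]
```

Emit:
{"name": "carry_out", "arguments": {
  "increments": [
    [0,0,-0.05,0,0,0,1],
    [-0.2,0,-0.06,0,0,0,1],
    [-0.4,0,-0.06,0,0,0,1],
    [-0.6,0,-0.06,0,0,0,1],
    [-0.6,0,-0.06,0,0,0,1]
  ]
}}

```text
time_s: 9.85
ee_pos: [0.5685, -0.001, 0.0569]
tcp_rot: [0.141, 0.99, 0.001, -0.004]
contact_force: [-11.6, 3.4, 11.1]
opening: 0.055
grasp_force: 76.5
```

Emit:
{"name": "carry_out", "arguments": {
  "increments": [
    [-0.15,0,0,0,0,0,1],
    [-0.3,0,0,0,0,0,1],
    [-0.3,0,0,0,0,0,1]
  ]
}}

```text
time_s: 10.15
ee_pos: [0.5703, -0.0016, 0.0569]
tcp_rot: [0.141, 0.99, 0.001, -0.005]
contact_force: [-13.0, 3.0, 13.1]
opening: 0.0554
grasp_force: 76.5
```

```bash
python3 - <<'E'
from h import *
a=bot.snapshot('top')[:,:,::-1];b=bot.snapshot('scene')[:,:,::-1]
o=np.zeros((600,800,3),np.uint8);o[:400,:400]=cv2.resize(a[160:220,250:310],(400,400),interpolation=2);o[:,400:]=cv2.resize(b[200:290,300:360],(400,600),interpolation=2)
cv2.imwrite('pics/c7.png',o)
goal(*jig(.005),.0565,73.8);s=bot.get_state();print('jigx',(s['ee_pos'][:2]-jig(0))@[.9603,-.279],s['contact_force'][:2]@np.array([.9603,-.279]))
E
```

```text
t 10.25 pos [ 0.5704 -0.0016  0.0569] F [-12.5   4.1  12.1] open 0.0549 grip 76.5 q [-0.12  0.21 -0.07  1.3   0.    0.16]
inc [-0.56 -0.04  0.04] [-0.0002 -0.0103  0.0001]
jigx -0.0005776770770558131 -13.109891454729208
```

View pics/c7.png

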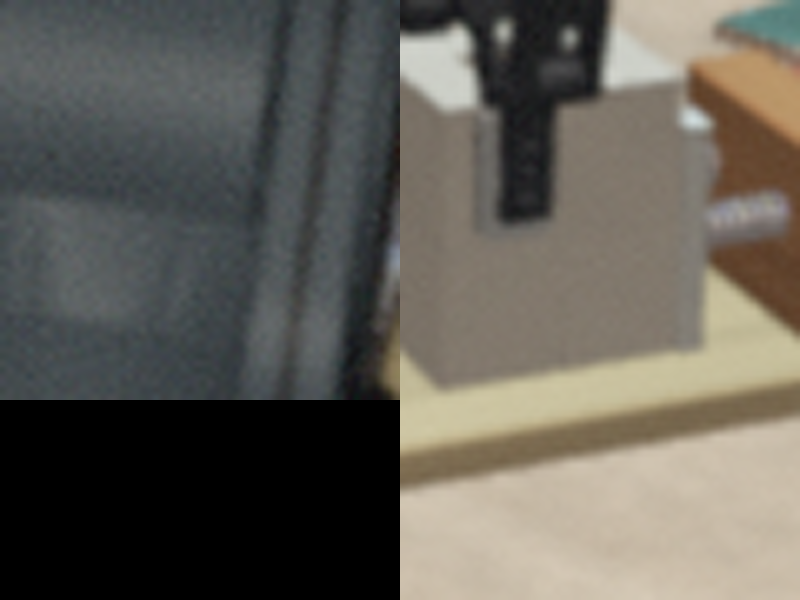

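The halves are closed with no visible seam (scene crop), and the plate behind the held half has moved right to (700,347). The arm hides the pointer in the top view, so I'll measure the travel from the shift of the plate.

```bash
cat >> h.py <<'E'
def travel():
    a=cv2.imread('pics/scene0.png');b=bot.snapshot('scene')[:,:,::-1]
    c0=proj('scene',[[*jig(.048,-.026),.06]])[0];c1=proj('scene',[[*jig(.058,-.026),.06]])[0];v=(c1-c0)/10
    x,y=c0.round().astype(int);f=8
    up=lambda i:cv2.resize(i,None,fx=f,fy=f,interpolation=cv2.INTER_CUBIC)
    T=up(a[y-16:y+18,x-5:x+6]);S=up(b[y-20:y+22,x-9:x+22])
    r=cv2.matchTemplate(S,T,cv2.TM_CCOEFF_NORMED);_,m,_,l=cv2.minMaxLoc(r)
    d=np.array(l)/f-[4,4];s=bot.get_state();u=np.array([.9603,-.279])
    print('c0',c0,'px/mm',v,'shift',d,'score',round(m,3),'travel mm',d@v/(v@v),'jigx',round((s['ee_pos'][:2]-jig(0))@u*1000,1),'push',round(-s['contact_force'][:2]@u,1),'Fz',s['contact_force'][2].round(1),'t',s['time_s'])
E
python3 -c "
from h import *
travel()"
```

```text
c0 [339.31777481 229.761808  ] px/mm [ 0.47544633 -0.07692459] shift [3.125 1.125] score 0.702 travel mm 6.032030479378209 jigx -0.6 push 14.4 Fz 12.4 t 10.3
```

Emit:
{"name": "carry_out", "arguments": {
  "increments": [
    [0,0,-0.05,0,-0.005,0,1],
    [-0.2,0,-0.08,0,-0.01,0,1],
    [-0.4,0,-0.08,0,-0.015,0,1],
    [-0.6,0,-0.08,0,-0.015,0,1],
    [-0.6,0,-0.08,0,-0.015,0,1],
    [-0.6,0,-0.08,0,-0.015,0,1]
  ]
}}

```text
time_s: 10.9
ee_pos: [0.5735, -0.0026, 0.0568]
tcp_rot: [0.141, 0.99, -0.0, -0.001]
contact_force: [-17.1, 3.5, 13.5]
opening: 0.0557
grasp_force: 76.7
```

```bash
python3 -c "
from h import *
travel();goal(*jig(.005),.0565,73.8)"
```

```text
c0 [339.31777481 229.761808  ] px/mm [ 0.47544633 -0.07692459] shift [4.625 1.75 ] score 0.6 travel mm 8.899217474788543 jigx 2.7 push 18.0 Fz 14.4 t 10.95
t 10.95 pos [ 0.5735 -0.0025  0.0568] F [-17.6   3.9  14.4] open 0.0551 grip 76.7 q [-0.12  0.21 -0.07  1.29 -0.    0.16]
inc [-0.23 -0.03  0.03] [-0.0004 -0.0009  0.0002]
```

Emit:
{"name": "carry_out", "arguments": {
  "increments": [
    [0,0,-0.05,0,0,0,1],
    [0,0,-0.1,0,0,0,1],
    [0,0,-0.1,0,0,0,1]
  ]
}}

```text
time_s: 11.25
ee_pos: [0.5735, -0.0025, 0.0568]
tcp_rot: [0.141, 0.99, -0.0, -0.001]
contact_force: [-15.5, 5.2, 10.7]
opening: 0.0551
grasp_force: 76.5
```

```bash
python3 -c "
from h import *
travel();goal(*jig(.005),.0565,73.8)"
```

```text
c0 [339.31777481 229.761808  ] px/mm [ 0.47544633 -0.07692459] shift [4.625 2.125] score 0.608 travel mm 8.774860262915572 jigx 2.7 push 17.1 Fz 10.2 t 11.3
t 11.3 pos [ 0.5735 -0.0026  0.0568] F [-16.4   4.8  10.2] open 0.0553 grip 76.5 q [-0.12  0.21 -0.07  1.29 -0.    0.16]
inc [-0.23 -0.03  0.03] [-0.0004 -0.0012  0.0001]
```

Emit:
{"name": "carry_out", "arguments": {
  "increments": [
    [0,0,-0.1,0,0,0,1],
    [-0.1,0,-0.2,0,0,0,1],
    [-0.2,0,-0.22,0,0,0,1],
    [-0.2,0,-0.22,0,0,0,1],
    [-0.2,0,-0.22,0,0,0,1]
  ]
}}

```text
time_s: 11.8
ee_pos: [0.5746, -0.0029, 0.0569]
tcp_rot: [0.141, 0.99, 0.0, -0.002]
contact_force: [-14.7, 4.3, 3.7]
opening: 0.0554
grasp_force: 75.6
```

```bash
python3 - <<'E'
from h import *
travel();goal(*jig(.005),.0565,73.8)
b=bot.snapshot('scene')[:,:,::-1];a=cv2.imread('pics/scene0.png')
o=np.hstack([cv2.resize(i[195:270,310:360],(400,600),interpolation=2) for i in(a,b)])
cv2.imwrite('pics/c8.png',o)
E
```

```text
c0 [339.31777481 229.761808  ] px/mm [ 0.47544633 -0.07692459] shift [5.    1.375] score 0.607 travel mm 9.792186940461166 jigx 3.9 push 13.9 Fz 3.6 t 11.85
t 11.85 pos [ 0.5746 -0.0029  0.0569] F [-13.4   3.7   3.6] open 0.0554 grip 75.6 q [-0.12  0.21 -0.07  1.29  0.    0.16]
inc [-0.11 -0.03  0.03] [-0.0005 -0.0036  0.0001]
```

View pics/c8.png

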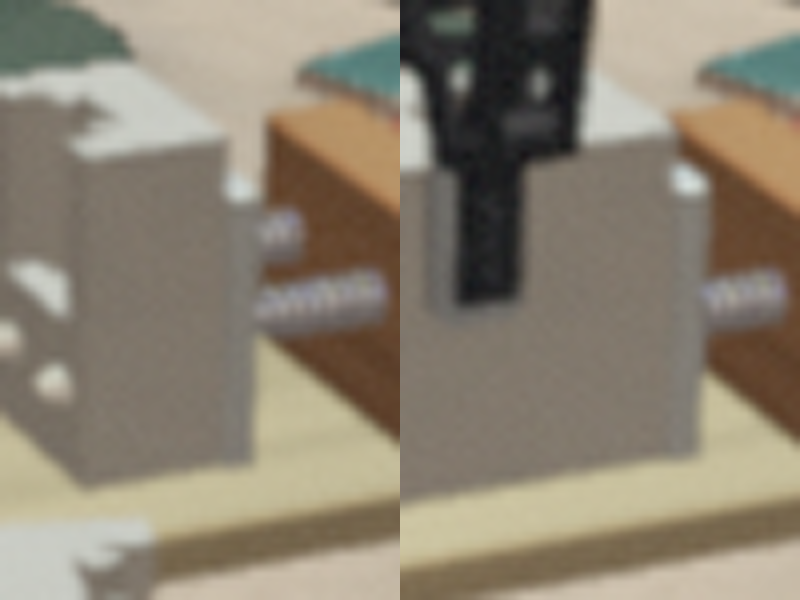

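Comparing the two crops, the plate's top right corner moved from (258,195) to (308,188), about 6 px or roughly 12–13 mm of travel. The push force and the TCP position both give about 12 mm, so the pointer is near the middle of the pins. I'll hold for a moment to confirm it is steady.

Emit:
{"name": "carry_out", "arguments": {
  "increments": [
    [0,0,0,0,0,0,1],
    [0,0,0,0,0,0,1],
    [0,0,0,0,0,0,1],
    [0,0,0,0,0,0,1],
    [0,0,0,0,0,0,1],
    [0,0,0,0,0,0,1],
    [0,0,0,0,0,0,1],
    [0,0,0,0,0,0,1]
  ]
}}

```text
time_s: 12.7
ee_pos: [0.5746, -0.0029, 0.0569]
tcp_rot: [0.141, 0.99, 0.0, -0.002]
contact_force: [-12.9, 4.0, 2.7]
opening: 0.0554
grasp_force: 75.6
```

```bash
python3 -c "
from h import *
s=bot.get_state();print(s['ee_pos'],s['contact_force'],s['joint_velocities'].round(3))
if abs(s['ee_pos'][0]-.5746)<.002: print(bot.close_job())"
```

```text
[ 0.57463293 -0.00288264  0.05687934] [-12.86799278   4.03973016   2.72329362] [-0.001 -0.    -0.    -0.    -0.    -0.   ]
the job is handed in; nothing more can be done
None
```

The mould is closed and handed in: still gripped, pressed about 12 mm into the spring with a steady push of about 13 N. The pointer should stand mid-way between the pins, but the arm hid it, so that comes from the plate's shift, the tool position and the push force.

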